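# Flip the stock tags to match the bolt bins

### The job

Each bolt bin on the rack has a two-faced flip tag on the stand straight in front of it (green face up = full, orange face up = reorder), and some tags are wrong. With a fingertip, gently push over the wrong tags so that only the two full bins show green, while the empty bin and the one with just a couple of bolts show orange, each tag resting fully over on its side. Do not flip tags that are already right, do not pinch or press the tags hard, and leave the bins and the loose things around the rack where they stand.

Things in the scene. Friction and masses are not known exactly. Their poses are not given: they have to be found in the camera images.
- rack: fixed grey plate 300 x 420 x 6 mm under stands and bins; origin: centre of its underside. The four stands share its heading and stand in a row 98 mm apart on the side near the robot, the bins in a row beyond. Each tag has a colour patch 8 to 42 mm from its hinge on either side, green on its +x face, orange on its -x face; the patch turned down is hidden behind the V wall
- stand_a: fixed stand of one flip tag, base 76 x 60 mm. Origin: centre of its underside, 6 mm above the bench; x points to the bins, away from the robot, y along the row, z up. The hinge pin runs along y 14 mm above this origin. Two walls form a V about it, each 0.65 rad off vertical, rising to 48 mm above the origin, 32 mm out in +x and -x. Its bin is the one straight ahead, about 155 mm along +x
- stand_b: stand like stand_a, same origin and axes, for tag_b
- stand_c: stand like stand_a, same origin and axes, for tag_c
- stand_d: stand like stand_a, same origin and axes, for tag_d
- tag_a (a joint): tag hinged on stand_a: white plate 56 mm wide, 4 thick, reaching 90 mm from the hinge, 70 g. 0 = upright; +0.65 = leaning on the wall away from the robot, orange up; -0.65 = leaning towards the robot, green up. The bare lip beyond the walls is for pushing: under 1 N moves it, and past upright it falls over by itself (it may stay put within 0.2 rad of upright)
- tag_b (a joint): tag like tag_a, same values, on stand_b
- tag_c (a joint): tag like tag_a, same values, on stand_c
- tag_d (a joint): tag like tag_a, same values, on stand_d
- bin_full_1: Loose blue open bin 100 (x) x 82 (y) x 50 mm high on the rack plate. Origin: centre of its underside; z up. FULL: heaped with bolts to about 65 mm above its underside
- bin_full_2: Loose blue open bin 100 (x) x 82 (y) x 50 mm high on the rack plate. Origin: centre of its underside; z up. FULL: heaped with bolts to about 65 mm above its underside
- bin_low: Loose blue open bin 100 (x) x 82 (y) x 50 mm high on the rack plate. Origin: centre of its underside; z up. NOT full: only two bolts lie on its floor
- bin_empty: Loose blue open bin 100 (x) x 82 (y) x 50 mm high on the rack plate. Origin: centre of its underside; z up. NOT full: empty
- battery: bystander: loose black battery pack 75 x 66 x 63 mm high beyond the left end of the rack; origin centre of underside
- spray: bystander: loose can with yellow label, 60 mm across, 130 mm tall, beyond the right end of the rack; origin centre of underside
- socket: bystander: loose steel socket 32 mm across, 40 mm tall, standing beside the right end of the rack, at its corner near the robot; origin centre of underside
Mind the look-alikes: they are no part of the job. What is shaped like the bin_low but pink or purple is not meant.

How it is judged:
By the outcome, as a careful person would: the job done as asked, in the order asked, and still so for the second after the job is handed in, with the robot touching nothing.
It also fails if it takes over 48 s, if anything falls off the work surface, if the arm or the gripper's body presses on something with over 40 N, if the wrist force passes 120 N, or if a joint passes its speed limit or range.

### The arm

A 6-joint arm with a two-finger parallel gripper is mounted at the origin on the work surface. World frame = base frame: x ahead of the robot, y to its left, z up, the work surface at z = 0. Lengths are in m, angles in rad, forces in N, time in s.
With the tool pointing down it reaches from about 0.3 to 0.775 m from the base axis. Payload 14.6 kg.
Tool frame: the origin (TCP) lies midway between the tips of the shut fingers; the grasp point (between the pads) lies 19 mm behind it; x points along the fingers, z is the direction in which the jaws open and shut, and the axes are right-handed (so a half turn about x gives the same grasp; the last joint's range is limited). The gripper opens to 94 mm and grips with 3 to 60 N. Pads are 16 mm wide; open, the fingers measure 119 mm over their backs; the gripper's body (75 mm by 177 mm) begins 78 mm behind the grasp point.
Start: joints at [-1.337, 0.3, 1.521, -0, 1.321, -0.067], TCP at [0.163, -0.525, 0.205] pointing down, gripper open.
Joint ranges: [-3.03, 3.03], [-0.79, 2.21], [0.23, 2.52], [-1.04, 4.18], [0, 3.07], [-2.55, 2.55]. Speed limits (rad/s): [2.22, 2.22, 2.57, 3.14, 3.14, 3.14].

### API

Orientations are given as [roll, pitch, yaw] about the fixed x, y, z axes, in that order (R = Rz(yaw) Ry(pitch) Rx(roll)).
In Python, from rig import bot gives the robot as it stands. The module is installed in compiled form; this text tells all that it offers.
- The arm moves only by the tool move_arm, never from a script. Its argument "moves" is a list of rows, each an object with "xyz": the shift along the tool's x, y, z normalised to -1 to 1, where 1 is 0.25 m, a list of three; "delta_rot": the turn, a rotation vector about the tool's x, y, z normalised to -1 to 1, where 1 is pi rad, a list of three. In form: [{"xyz": [x, y, z], "delta_rot": [wx, wy, wz]}, ...]. A call has 1 to 5 rows; each row is the pose to reach, as a shift and turn from the pose measured when the call began, along the tool's axes at that moment, turning the shorter way round; what a row does not reach only later rows make up. A row lasts 1/12 s, in which the tool goes at most 41.7 mm and 7.16 degrees, less where a joint would pass 70% of its speed; a pose out of reach is approached as far as the arm can. A call with a number of a shift or a turn outside -1 to 1 is refused whole. A call with a gripper value outside its range is refused whole. "fingers" is the opening, from -1 (shut) to 1 (fully open), so that 0 is half open, set as the call begins (left out, the last holds). The fingers move at their own pace and stop on an object; "force" is the grip in N (left out, the last holds). Time passes only in rows, so rows that repeat a pose let the fingers close. It gives the time, the measured TCP pose, the force and the opening at its end, in the units of the state.
- bot.get_obs(): the state, without advancing time (a new reading comes with each control period).
- bot.snapshot(name): name is "scene" or "top"; returns the picture (480x640x3 uint8, red, green, blue); there is no depth.
- bot.camera_model(name): a dict with "K" (3x3 intrinsics, pixels), "distortion" ([k1, k2, p1, p2, k3] as OpenCV has them; the pictures are not rectified), "R" (3x3) and "t" (3): a world point X has camera coordinates R X + t. Camera axes: x right, y down, z forward; pixel columns grow to the right and rows downward; lengths in m; the calibration is good to about 2 mm. A picture is of the moment at which its call begins. camera_model takes no time and is no camera call.
- bot.finish_job(): hands the job in, once; it reports no verdict.
Trained networks look in the newest picture that a camera, given by its name, has taken for a name from the list of things; names that differ only in an ending like _2 or _b are one class to them, and where a whole thing is asked for, a point or a joint stands for the part that bears it (a point fixed in the world has none). Each returns a list of dicts, best first, with "score" (0 to 1); they miss things now and then, are a little off and sometimes report something else, mostly with a low value. They report only what shows in the picture. A call takes as long as a camera call. They do not tell look-alikes from the thing itself.
- bot.boxes_of(camera, thing): "box" ([left, top, right, bottom] in pixels, round what is visible of it).
- bot.place_of(camera, thing): "xy" ([column, row] in pixels: a listed point, or the origin of a listed thing).
The state is a dict: "clock": time; "q": joint angles; "qvel": joint speeds; "tau": joint torques, N m; "tcp_pos": TCP position; "ee_rot": TCP orientation; "force": force on the tool from outside, world axes, zero at the start; "moment": the same for the moment, N m; "opening": opening from 0.0 (shut) to 1.0 (fully open).
Only numpy, scipy, OpenCV 4.12 (cv2) and the standard library are available. Lean on these libraries where they do the work, as an engineer would, in place of code of your own. Each camera call takes 0.05 s, during which the arm holds its last target.

## Working session

There is one attempt and no reset: what is moved stays moved. The work goes in short steps, Python scripts to look and compute and a tool call to move; the robot and the scene stay as the last step left them, time stands still between calls to the robot, and variables do not carry over. Pictures are saved under pics/ and viewed, and the job is handed in when it is done.

Besides the shell and the picture viewer there is one more tool, called after "Emit:" by a JSON object that holds its "name" and its "arguments". move_arm: Moves the arm, as the interface text tells. Scaled input: -1 to 1 covers 0.25 m each way for a shift and pi rad each way for a turn. Its arguments: {"type":"object","properties":{"moves":{"type":"array","items":{"type":"object","properties":{"xyz":{"type":"array","items":{"type":"number"}},"delta_rot":{"type":"array","items":{"type":"number"}}}}},"fingers":{"type":"number"},"force":{"type":"number"}},"required":["moves"]}

```bash
mkdir -p pics
python3 - <<'E'
from rig import bot
import cv2,json
for n in("scene","top"):
    im=bot.snapshot(n); cv2.imwrite(f"pics/{n}0.png",im[:,:,::-1])
    m=bot.camera_model(n); print(n,m)
o=bot.get_obs(); print(o)
for n in("scene","top"):
    for t in("stand_a","bin_full_1","bin_low","bin_empty","rack","socket","spray","battery"):
        print(n,t,[(round(r['score'],2),[round(v) for v in r['xy']]) for r in bot.place_of(n,t)])
E
```

```text
scene {'K': array([[561.52282228,   0.        , 319.42456591],
       [  0.        , 561.52282228, 247.73848788],
       [  0.        ,   0.        ,   1.        ]]), 'distortion': array([-0.1115732,  0.       ,  0.       ,  0.       ,  0.       ]), 'R': array([[ 0.53243174,  0.84646909, -0.00255441],
       [ 0.60111148, -0.38022224, -0.70291965],
       [-0.595971  ,  0.37272125, -0.71126468]]), 't': array([-0.29618622, -0.29482823,  1.61411277])}
top {'K': array([[509.69303444,   0.        , 327.23391215],
       [  0.        , 509.69303444, 240.36303819],
       [  0.        ,   0.        ,   1.        ]]), 'distortion': array([-0.03626562,  0.        ,  0.        ,  0.        ,  0.        ]), 'R': array([[ 1.48737721e-02, -9.99888425e-01,  1.38124522e-03],
       [-9.92753995e-01, -1.49323529e-02, -1.19233096e-01],
       [ 1.19240418e-01,  4.02209192e-04, -9.92865329e-01]]), 't': array([0.02038224, 0.57826634, 0.80930601])}
{'clock': 0.1, 'q': array([-1.33661273e+00,  3.00406986e-01,  1.52151155e+00, -1.05333188e-05,
        1.32070397e+00, -6.65999499e-02]), 'qvel': array([ 0.
[... 592 characters left out ...]
0, 340])]
scene bin_low [(0.75, [367, 270]), (0.65, [427, 198]), (0.63, [428, 242])]
scene bin_empty [(0.56, [340, 291])]
scene rack [(0.86, [294, 282])]
scene socket [(0.61, [169, 310])]
scene spray [(0.65, [200, 380])]
scene battery [(0.68, [366, 221])]
top stand_a [(0.94, [368, 290]), (0.89, [420, 280]), (0.87, [481, 267]), (0.84, [312, 298])]
top bin_full_1 [(0.82, [461, 184]), (0.64, [385, 245]), (0.62, [406, 188])]
top bin_low [(0.86, [303, 212]), (0.79, [196, 208]), (0.61, [130, 284])]
top bin_empty [(0.86, [353, 203]), (0.29, [545, 182])]
top rack [(0.91, [387, 246])]
top socket []
top spray [(0.69, [544, 182]), (0.67, [300, 210]), (0.22, [409, 186])]
top battery [(0.81, [234, 294])]
```

View pics/scene0.png

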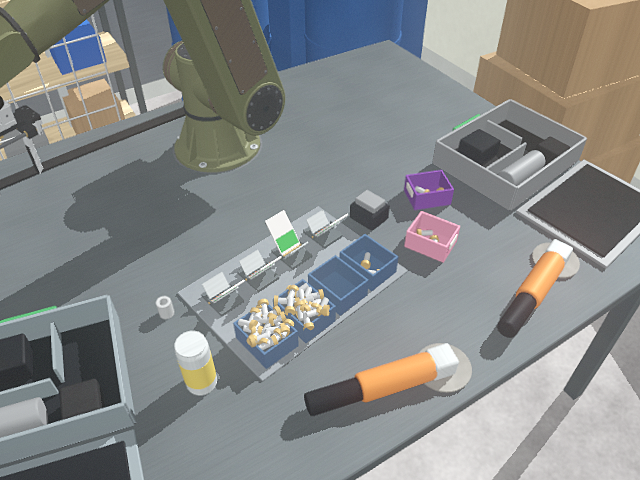

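View pics/top0.png

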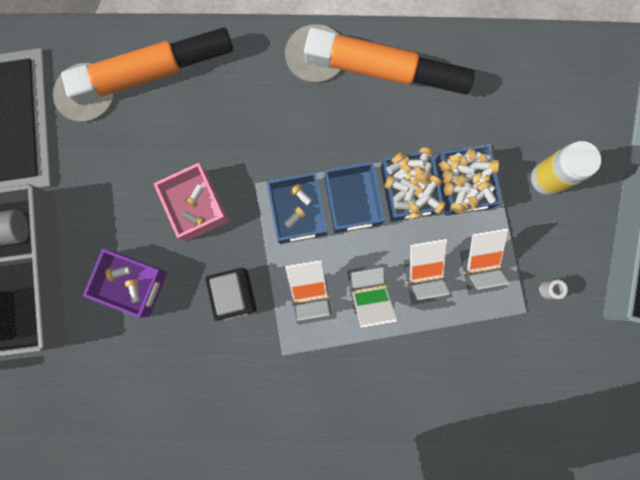

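The scene shows, left to right in the top view, bins low, empty, full, full. Their tags are orange (right), green at (375,300), orange at (427,262) and orange at (487,252), so the last three are wrong. Next I locate the stands.

```bash
cat > h.py <<'E'
from rig import bot
import numpy as np,cv2
from scipy.spatial.transform import Rotation as Ro
def ray(n,uv,z):
    m=bot.camera_model(n)
    p=cv2.undistortPoints(np.array([[uv]],float),m['K'],m['distortion'])[0,0]
    d=m['R'].T@np.array([p[0],p[1],1]);c=-m['R'].T@m['t']
    return c+d*(z-c[2])/d[2]
def proj(n,X):
    m=bot.camera_model(n)
    return cv2.projectPoints(np.array(X,float).reshape(-1,3),cv2.Rodrigues(m['R'])[0],m['t'],m['K'],m['distortion'])[0][:,0]
def Rt():
    return Ro.from_euler('xyz',bot.get_obs()['ee_rot']).as_matrix()
E
python3 - <<'E'
from h import *
np.set_printoptions(precision=4,suppress=True)
print(Rt())
S=[ray("top",r['xy'],.006) for r in bot.place_of("top","stand_a")]
S=sorted(S,key=lambda s:-s[1]);print(np.array(S))
T=[ray("scene",r['xy'],.006) for r in bot.place_of("scene","stand_a")];print(np.array(T))
S=np.array(S)[:,:2];A=np.polyfit(S[:,1],S[:,0],1);print(np.diff(S,axis=0),A)
for t in("bin_full_1","bin_low","bin_empty"):
    print(t,np.array([ray("top",r['xy'],.006) for r in bot.place_of("top",t)]))
h=np.arctan(-A[0]) ; ex=np.array([np.cos(h),np.sin(h)]);ey=np.array([-np.sin(h),np.cos(h)])
c=S.mean(0);print("heading",h)
im=bot.snapshot("top").copy()
s=bot.snapshot("scene").copy()
for i,(o,a) in enumerate(zip([1.5,.5,-.5,-1.5],[.65,-.65,.65,.65])):
    p=c+ey*o*.098;print(i,p,np.linalg.norm(S[i]-p))
    P=[]
    for yy,l in((-.028,.0),(.028,.0),(.028,.09),(-.028,.09)):
        q=p+ey*yy+ex*l*np.sin(a);P.append([q[0],q[1],.02+l*np.cos(a)])
    for n,I in(("top",im),("scene",s)):
        cv2.polylines(I,[proj(n,P).round().astype(int)],True,(255,0,0),1)
cv2.imwrite("pics/o1.png",cv2.resize(im[180:380,220:560],None,fx=2.3,fy=2.3)[:,:,::-1])
cv2.imwrite("pics/o2.png",cv2.resize(s[180:400,150:420],None,fx=2.7,fy=2.7)[:,:,::-1])
E
```

```text
[[ 0.      0.9551  0.2963]
 [ 0.      0.2963 -0.9551]
 [-1.      0.     -0.    ]]
[[ 0.4837  0.054   0.006 ]
 [ 0.4972 -0.0406  0.006 ]
 [ 0.5162 -0.1301  0.006 ]
 [ 0.5391 -0.2341  0.006 ]]
[[ 0.5292 -0.2309  0.006 ]
 [ 0.4979 -0.0417  0.006 ]
 [ 0.5278 -0.133   0.006 ]]
[[ 0.0135 -0.0946]
 [ 0.019  -0.0895]
 [ 0.0229 -0.104 ]] [-0.1946  0.492 ]
bin_full_1 [[ 0.6844 -0.2024  0.006 ]
 [ 0.5745 -0.0704  0.006 ]
 [ 0.6742 -0.1062  0.006 ]]
bin_low [[0.6299 0.0722 0.006 ]
 [0.6336 0.2566 0.006 ]
 [0.5014 0.3641 0.006 ]]
bin_empty [[ 0.6463 -0.0147  0.006 ]
 [ 0.6897 -0.3497  0.006 ]]
heading 0.19219935537353444
0 [0.481  0.0566] 0.003751673723227972
1 [ 0.4997 -0.0396] 0.0026876932835160823
2 [ 0.5184 -0.1358] 0.006096666636697041
3 [ 0.5371 -0.232 ] 0.0028855519366113515
```

View pics/o1.png

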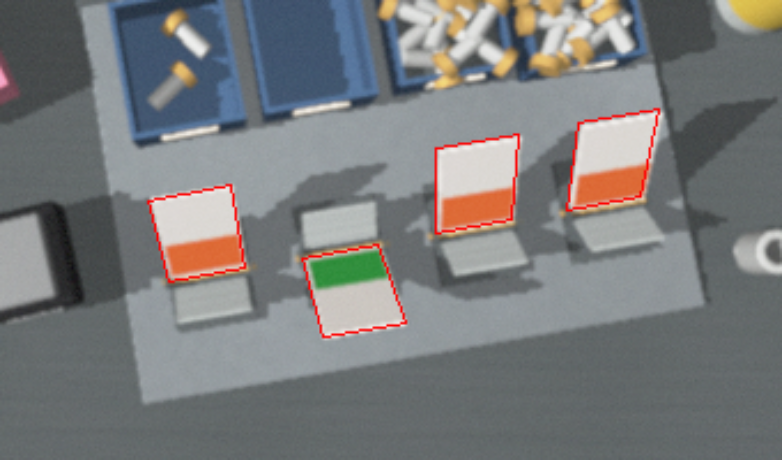

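View pics/o2.png

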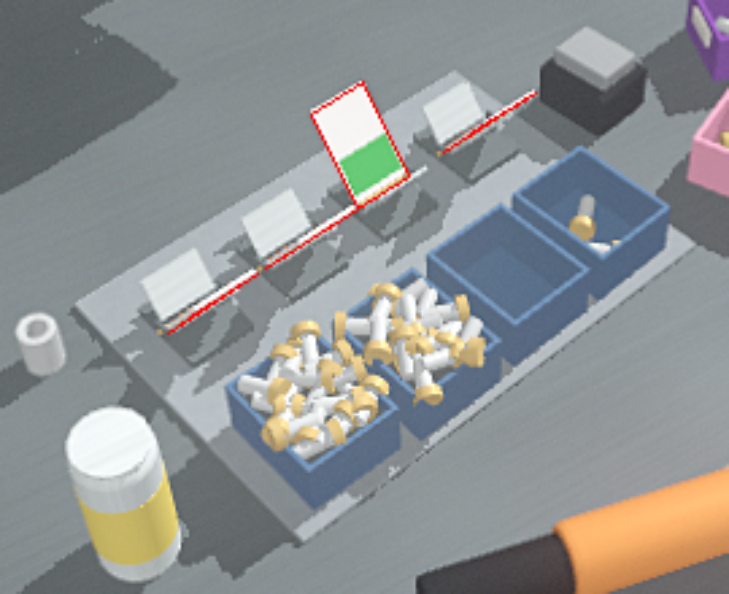

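Emit:
{"name": "move_arm", "arguments": {"moves": [{"xyz": [0, 0.16, -0.05], "delta_rot": [0.0346, 0, 0]}, {"xyz": [0, 0.3, -0.09], "delta_rot": [0.0346, 0, 0]}, {"xyz": [0, 0.45, -0.14], "delta_rot": [0.0346, 0, 0]}, {"xyz": [0, 0.6, -0.18], "delta_rot": [0.0346, 0, 0]}, {"xyz": [0, 0.75, -0.23], "delta_rot": [0.0346, 0, 0]}], "fingers": -1}}

```text
clock: 1.67
tcp_pos: [0.3263, -0.4137, 0.2056]
ee_rot: [0.43, 1.57, -0.949]
force: [0.1, -0.2, -0.6]
opening: 0.679
```

```bash
cat >> h.py <<'E'
P=[[.481,.0566],[.4997,-.0396],[.5184,-.1358],[.5371,-.232]]
H=.1922;EX=np.array([np.cos(H),np.sin(H)]);EY=np.array([-np.sin(H),np.cos(H)])
def where(i):
    o=bot.get_obs();p=o['tcp_pos'];d=p[:2]-P[i]
    print("tag",i,"s=%.4f w=%.4f z=%.4f"%(d@EX,d@EY,p[2]),"clk %.2f"%o['clock'],"F",o['force'].round(2),"open %.2f"%o['opening'],"q",o['q'].round(2))
def go(i,s,z,w=0):
    where(i);o=bot.get_obs();xy=np.array(P[i])+s*EX+w*EY
    R=Rt();d=R.T@(np.array([*xy,z])-o['tcp_pos'])/.25
    D=np.stack([[0,0,-1],[*EX,0],[*(-EY),0]],1)
    print("xyz",d.round(3),"rot",(Ro.from_matrix(R.T@D).as_rotvec()/np.pi).round(4))
E
python3 -c "
from h import *
go(3,.08,.205)"
```

```text
tag 3 s=-0.2416 w=-0.1381 z=0.2056 clk 1.67 F [ 0.09 -0.16 -0.59] open 0.68 q [-0.97  0.25  1.59  0.    1.31  0.41]
xyz [ 0.002  1.286 -0.553] rot [-0.0002  0.0001 -0.0001]
```

Emit:
{"name": "move_arm", "arguments": {"moves": [{"xyz": [0, 0.16, -0.07], "delta_rot": [0, 0, 0]}, {"xyz": [0, 0.31, -0.13], "delta_rot": [0, 0, 0]}, {"xyz": [0, 0.46, -0.2], "delta_rot": [0, 0, 0]}, {"xyz": [0, 0.61, -0.26], "delta_rot": [0, 0, 0]}, {"xyz": [0, 0.75, -0.32], "delta_rot": [0, 0, 0]}]}}

```text
clock: 2.08
tcp_pos: [0.4968, -0.2978, 0.2057]
ee_rot: [0.612, 1.57, -0.767]
force: [0.3, -0.2, 0.4]
opening: 0.331
```

```bash
python3 -c "
from h import *
go(3,.08,.205)"
```

```text
tag 3 s=-0.0521 w=-0.0569 z=0.2057 clk 2.08 F [ 0.26 -0.22  0.35] open 0.33 q [-0.6   0.36  1.43 -0.    1.34  0.78]
xyz [ 0.003  0.528 -0.228] rot [-0.0001  0.0002 -0.0001]
```

Emit:
{"name": "move_arm", "arguments": {"moves": [{"xyz": [0, 0.16, -0.07], "delta_rot": [0, 0, 0]}, {"xyz": [0, 0.31, -0.13], "delta_rot": [0, 0, 0]}, {"xyz": [0, 0.46, -0.2], "delta_rot": [0, 0, 0]}, {"xyz": [0, 0.53, -0.23], "delta_rot": [0, 0, 0]}, {"xyz": [0, 0.53, -0.23], "delta_rot": [0, 0, 0]}]}}

```text
clock: 2.5
tcp_pos: [0.6186, -0.2127, 0.2048]
ee_rot: [2.451, 1.571, 1.076]
force: [-0.1, -0.2, -0.1]
opening: 0.006
```

```bash
python3 -c "
from h import *
go(3,.08,.075)
cv2.imwrite('pics/a1.png',bot.snapshot('scene')[:,:,::-1])"
```

```text
tag 3 s=0.0837 w=0.0033 z=0.2048 clk 2.50 F [-0.13 -0.23 -0.06] open 0.01 q [-0.39  0.54  1.19  0.    1.41  0.99]
xyz [ 0.519 -0.015  0.013] rot [ 0.0012 -0.0001 -0.0001]
```

View pics/a1.png

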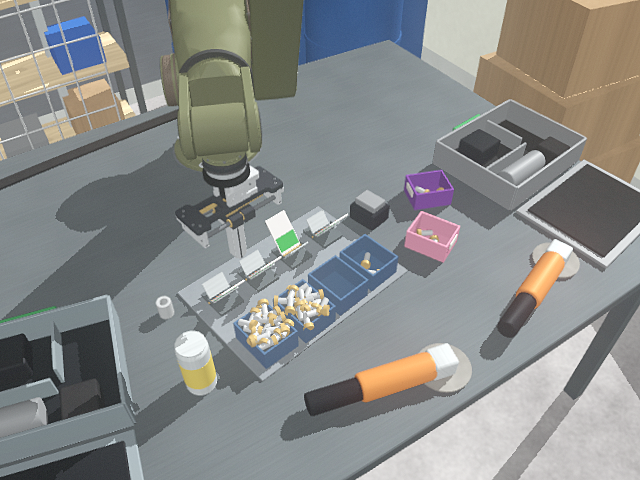

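The picture shows the shut fingers hovering at about (237,252) above the stands. Next I lower them behind the rightmost tag's lip, on the bin side.

Emit:
{"name": "move_arm", "arguments": {"moves": [{"xyz": [0.13, -0.015, 0.01], "delta_rot": [0, 0, 0]}, {"xyz": [0.26, -0.015, 0.01], "delta_rot": [0, 0, 0]}, {"xyz": [0.39, -0.015, 0.01], "delta_rot": [0, 0, 0]}, {"xyz": [0.5, -0.015, 0.01], "delta_rot": [0, 0, 0]}, {"xyz": [0.52, -0.015, 0.01], "delta_rot": [0, 0, 0]}]}}

```text
clock: 2.97
tcp_pos: [0.6109, -0.2176, 0.07]
ee_rot: [-2.119, 1.563, 2.787]
force: [-0.8, 1.8, -0.2]
opening: 0.007
```

```bash
python3 -c "
from h import *
go(3,-.03,.075)
print(proj('scene',bot.get_obs()['tcp_pos']))
a=bot.snapshot('scene')[180:400,130:400];b=bot.snapshot('top')[140:360,220:490]
cv2.imwrite('pics/a2.png',cv2.resize(np.hstack([a,b]),None,fx=1.48,fy=1.48)[:,:,::-1])"
```

```text
tag 3 s=0.0752 w=0.0000 z=0.0700 clk 2.97 F [-0.85  1.79 -0.18] open 0.01 q [-0.4   0.65  1.34 -0.    1.16  0.98]
xyz [-0.017 -0.421 -0.001] rot [ 0.0005 -0.0012  0.002 ]
[[241.7470457  300.73371779]]
```

View pics/a2.png

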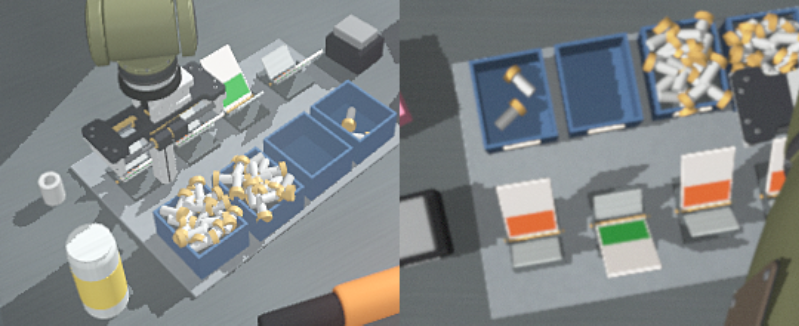

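The fingers are down between the tag lip and the full bin, clear of both. I now push toward the robot slowly.

Emit:
{"name": "move_arm", "arguments": {"moves": [{"xyz": [-0.01, -0.03, 0], "delta_rot": [0, 0, 0]}, {"xyz": [-0.02, -0.06, 0], "delta_rot": [0, 0, 0]}, {"xyz": [-0.02, -0.1, 0], "delta_rot": [0, 0, 0]}, {"xyz": [-0.02, -0.14, 0], "delta_rot": [0, 0, 0]}, {"xyz": [-0.02, -0.18, 0], "delta_rot": [0, 0, 0]}]}}

```text
clock: 3.48
tcp_pos: [0.5685, -0.2275, 0.082]
ee_rot: [0.664, 1.569, -0.713]
force: [0.2, -0.8, 0.3]
opening: 0.005
```

```bash
python3 -c "
from h import *
go(3,-.03,.075)"
```

```text
tag 3 s=0.0317 w=-0.0016 z=0.0820 clk 3.48 F [ 0.19 -0.81  0.35] open 0.00 q [-0.44  0.56  1.46 -0.    1.13  0.94]
xyz [ 0.028 -0.247 -0.007] rot [ 0.0005  0.0003 -0.0003]
```

Emit:
{"name": "move_arm", "arguments": {"moves": [{"xyz": [0.01, -0.04, 0], "delta_rot": [0, 0, 0]}, {"xyz": [0.02, -0.08, 0], "delta_rot": [0, 0, 0]}, {"xyz": [0.02, -0.12, 0], "delta_rot": [0, 0, 0]}, {"xyz": [0.02, -0.16, 0], "delta_rot": [0, 0, 0]}, {"xyz": [0.02, -0.2, 0], "delta_rot": [0, 0, 0]}]}}

```text
clock: 3.9
tcp_pos: [0.519, -0.2377, 0.079]
ee_rot: [0.808, 1.567, -0.569]
force: [0.3, 0.1, -0.3]
opening: 0.008
```

```bash
python3 -c "
from h import *
go(3,-.03,.16)
a=bot.snapshot('scene')[180:400,130:400];b=bot.snapshot('top')[140:360,220:490]
cv2.imwrite('pics/a3.png',cv2.resize(np.hstack([a,b]),None,fx=1.48,fy=1.48)[:,:,::-1])"
```

```text
tag 3 s=-0.0189 w=-0.0022 z=0.0790 clk 3.90 F [ 0.34  0.12 -0.32] open 0.01 q [-0.49  0.48  1.59 -0.    1.07  0.88]
xyz [-0.324 -0.043 -0.008] rot [ 0.0004  0.0009 -0.001 ]
```

View pics/a3.png

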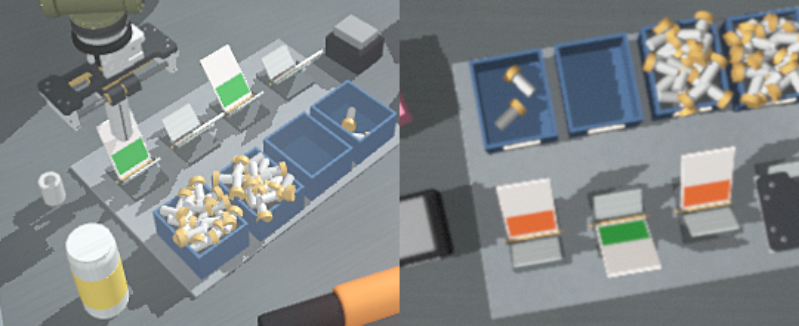

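The rightmost tag has gone over: green face at (128,155) in the left half of the crop. Lifting, then over to the next full bin's tag.

Emit:
{"name": "move_arm", "arguments": {"moves": [{"xyz": [-0.1, 0, 0], "delta_rot": [0, 0, 0]}, {"xyz": [-0.24, 0, 0], "delta_rot": [0, 0, 0]}, {"xyz": [-0.33, 0.06, -0.06], "delta_rot": [0, 0, 0]}, {"xyz": [-0.33, 0.17, -0.17], "delta_rot": [0, 0, 0]}, {"xyz": [-0.33, 0.28, -0.28], "delta_rot": [0, 0, 0]}]}}

```text
clock: 4.42
tcp_pos: [0.5749, -0.1553, 0.1639]
ee_rot: [0.936, 1.563, -0.444]
force: [0.7, 0.2, -1.0]
opening: 0.006
```

```bash
python3 -c "
from h import *
go(2,.08,.16)
b=bot.snapshot('scene')[180:400,130:400]
cv2.imwrite('pics/a4.png',cv2.resize(b,None,fx=2,fy=2)[:,:,::-1])"
```

```text
tag 2 s=0.0518 w=-0.0300 z=0.1639 clk 4.42 F [ 0.66  0.21 -1.01] open 0.01 q [-0.32  0.43  1.44 -0.    1.26  1.06]
xyz [ 0.016  0.113 -0.12 ] rot [-0.0005  0.0014 -0.002 ]
```

View pics/a4.png

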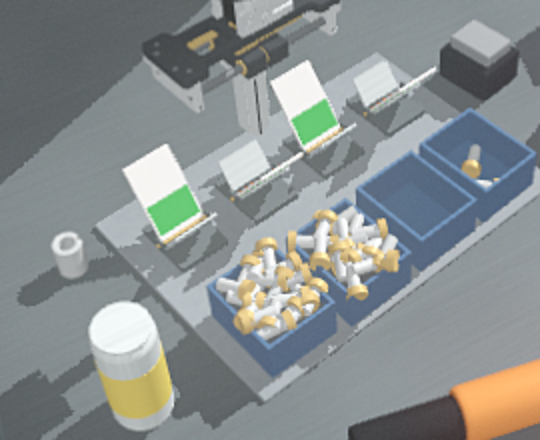

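The rightmost tag now lies over showing green at (172,212), and the fingers hang at about (258,120). Next I go over and down behind the next tag.

Emit:
{"name": "move_arm", "arguments": {"moves": [{"xyz": [0, 0.08, -0.09], "delta_rot": [0, 0, 0]}, {"xyz": [0, 0.11, -0.12], "delta_rot": [0, 0, 0]}, {"xyz": [0, 0.11, -0.12], "delta_rot": [0, 0, 0]}, {"xyz": [0.1, 0.11, -0.12], "delta_rot": [0, 0, 0]}, {"xyz": [0.2, 0.11, -0.12], "delta_rot": [0, 0, 0]}]}}

```text
clock: 4.88
tcp_pos: [0.5995, -0.1156, 0.1137]
ee_rot: [1.12, 1.561, -0.256]
force: [-0.5, -0.7, -0.1]
opening: 0.003
```

```bash
python3 -c "
from h import *
go(2,.08,.075)"
```

```text
tag 2 s=0.0835 w=0.0043 z=0.1137 clk 4.88 F [-0.55 -0.69 -0.06] open 0.00 q [-0.25  0.51  1.45 -0.    1.17  1.13]
xyz [ 0.155 -0.015  0.017] rot [ 0.001   0.0013 -0.0028]
```

Emit:
{"name": "move_arm", "arguments": {"moves": [{"xyz": [0.1, -0.01, 0.02], "delta_rot": [0, 0, 0]}, {"xyz": [0.15, -0.01, 0.02], "delta_rot": [0, 0, 0]}, {"xyz": [0.15, -0.04, 0.02], "delta_rot": [0, 0, 0]}, {"xyz": [0.15, -0.08, 0.02], "delta_rot": [0, 0, 0]}, {"xyz": [0.15, -0.12, 0.02], "delta_rot": [0, 0, 0]}]}}

```text
clock: 5.3
tcp_pos: [0.5712, -0.1271, 0.0774]
ee_rot: [1.116, 1.559, -0.26]
force: [0.9, -0.2, 0.5]
opening: 0.002
```

```bash
python3 -c "
from h import *
go(2,-.02,.075)"
```

```text
tag 2 s=0.0535 w=-0.0015 z=0.0774 clk 5.30 F [ 0.92 -0.17  0.47] open 0.00 q [-0.28  0.5   1.55  0.    1.07  1.09]
xyz [ 0.007 -0.294 -0.007] rot [ 0.0008  0.0016 -0.0032]
```

Emit:
{"name": "move_arm", "arguments": {"moves": [{"xyz": [0, -0.04, 0], "delta_rot": [0, 0, 0]}, {"xyz": [0, -0.08, 0], "delta_rot": [0, 0, 0]}, {"xyz": [0, -0.12, 0], "delta_rot": [0, 0, 0]}, {"xyz": [0, -0.16, 0], "delta_rot": [0, 0, 0]}, {"xyz": [0, -0.2, 0], "delta_rot": [0, 0, 0]}]}}

```text
clock: 5.72
tcp_pos: [0.5218, -0.1373, 0.0788]
ee_rot: [1.104, 1.557, -0.272]
force: [1.0, -0.6, 0.5]
opening: 0.008
```

Emit:
{"name": "move_arm", "arguments": {"moves": [{"xyz": [0, -0.04, 0], "delta_rot": [0, 0, 0]}, {"xyz": [0, -0.08, 0], "delta_rot": [0, 0, 0]}, {"xyz": [0, -0.1, 0], "delta_rot": [0, 0, 0]}, {"xyz": [0, -0.1, 0], "delta_rot": [0, 0, 0]}]}}

```text
clock: 6.05
tcp_pos: [0.4969, -0.1427, 0.0798]
ee_rot: [1.093, 1.556, -0.284]
force: [-0.5, 0.0, -0.5]
opening: 0.006
```

```bash
python3 -c "
from h import *
where(2)
go(1,-.09,.16)
a=bot.snapshot('scene')[180:400,130:400];b=bot.snapshot('top')[140:360,220:490]
cv2.imwrite('pics/a5.png',cv2.resize(np.hstack([a,b]),None,fx=1.48,fy=1.48)[:,:,::-1])"
```

```text
tag 2 s=-0.0224 w=-0.0027 z=0.0798 clk 6.05 F [-0.47  0.03 -0.46] open 0.01 q [-0.35  0.36  1.75  0.    1.01  1.03]
tag 1 s=-0.0224 w=-0.1007 z=0.0798 clk 6.05 F [-0.47  0.03 -0.46] open 0.01 q [-0.35  0.36  1.75  0.    1.01  1.03]
xyz [-0.327 -0.265 -0.401] rot [ 0.0005  0.0022 -0.0043]
```

View pics/a5.png

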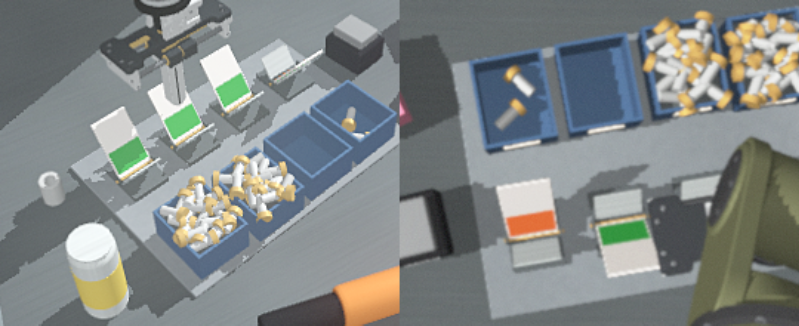

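The second full bin's tag has gone over to green at (180,122). I lift and move to the robot side of the empty bin's tag.

Emit:
{"name": "move_arm", "arguments": {"moves": [{"xyz": [-0.12, 0, 0], "delta_rot": [0, 0, 0]}, {"xyz": [-0.27, 0, 0], "delta_rot": [0, 0, 0]}, {"xyz": [-0.33, -0.05, -0.08], "delta_rot": [0, 0, 0]}, {"xyz": [-0.33, -0.13, -0.2], "delta_rot": [0, 0, 0]}, {"xyz": [-0.33, -0.2, -0.3], "delta_rot": [0, 0, 0]}]}}

```text
clock: 6.57
tcp_pos: [0.4327, -0.0774, 0.1616]
ee_rot: [1.109, 1.554, -0.268]
force: [0.6, 0.0, -0.1]
opening: 0.007
```

```bash
python3 -c "
from h import *
go(1,-.085,.16)"
```

```text
tag 1 s=-0.0730 w=-0.0243 z=0.1616 clk 6.57 F [ 0.56  0.02 -0.06] open 0.01 q [-0.26  0.09  1.88 -0.    1.15  1.12]
xyz [ 0.005 -0.048 -0.097] rot [ 0.0005  0.0024 -0.0048]
```

Emit:
{"name": "move_arm", "arguments": {"moves": [{"xyz": [0, -0.03, -0.06], "delta_rot": [0, 0.0024, -0.0048]}, {"xyz": [0, -0.05, -0.1], "delta_rot": [0, 0.0024, -0.0048]}, {"xyz": [0, -0.05, -0.1], "delta_rot": [0, 0.0024, -0.0048]}, {"xyz": [0.09, -0.05, -0.1], "delta_rot": [0, 0.0024, -0.0048]}, {"xyz": [0.19, -0.05, -0.1], "delta_rot": [0, 0.0024, -0.0048]}]}}

```text
clock: 6.98
tcp_pos: [0.4182, -0.0561, 0.1143]
ee_rot: [1.137, 1.566, -0.24]
force: [0.3, -0.4, -1.4]
opening: 0.007
```

```bash
python3 -c "
from h import *
go(1,-.085,.075)"
```

```text
tag 1 s=-0.0832 w=-0.0006 z=0.1143 clk 6.98 F [ 0.26 -0.41 -1.36] open 0.01 q [-0.22  0.12  1.97 -0.    1.05  1.16]
xyz [ 0.157 -0.008 -0.003] rot [ 0.0006  0.0006 -0.0013]
```

Emit:
{"name": "move_arm", "arguments": {"moves": [{"xyz": [0.1, 0, 0], "delta_rot": [0, 0, 0]}, {"xyz": [0.15, 0, 0], "delta_rot": [0, 0, 0]}, {"xyz": [0.15, 0.03, 0], "delta_rot": [0, 0, 0]}, {"xyz": [0.15, 0.07, 0], "delta_rot": [0, 0, 0]}, {"xyz": [0.15, 0.11, 0], "delta_rot": [0, 0, 0]}]}}

```text
clock: 7.4
tcp_pos: [0.4474, -0.0511, 0.0779]
ee_rot: [1.137, 1.565, -0.24]
force: [0.1, -0.9, 0.7]
opening: 0.004
```

```bash
python3 -c "
from h import *
go(1,.02,.077)"
```

```text
tag 1 s=-0.0536 w=-0.0013 z=0.0779 clk 7.40 F [ 0.06 -0.85  0.73] open 0.00 q [-0.19  0.24  1.93 -0.    0.97  1.18]
xyz [ 0.005  0.294 -0.005] rot [ 0.0005  0.0008 -0.0018]
```

Emit:
{"name": "move_arm", "arguments": {"moves": [{"xyz": [0, 0.04, 0], "delta_rot": [0, 0, 0]}, {"xyz": [0, 0.08, 0], "delta_rot": [0, 0, 0]}, {"xyz": [0, 0.12, 0], "delta_rot": [0, 0, 0]}, {"xyz": [0, 0.16, 0], "delta_rot": [0, 0, 0]}, {"xyz": [0, 0.2, 0], "delta_rot": [0, 0, 0]}]}}

```text
clock: 7.82
tcp_pos: [0.4986, -0.0413, 0.0794]
ee_rot: [1.161, 1.562, -0.216]
force: [-0.4, 0.9, -0.6]
opening: -0.001
```

Emit:
{"name": "move_arm", "arguments": {"moves": [{"xyz": [0, 0.04, 0], "delta_rot": [0, 0, 0]}, {"xyz": [0, 0.08, 0], "delta_rot": [0, 0, 0]}, {"xyz": [0, 0.1, 0], "delta_rot": [0, 0, 0]}, {"xyz": [0, 0.1, 0], "delta_rot": [0, 0, 0]}]}}

```text
clock: 8.15
tcp_pos: [0.5248, -0.0363, 0.0803]
ee_rot: [1.177, 1.561, -0.2]
force: [0.7, -0.5, 0.1]
opening: 0.002
```

```bash
python3 -c "
from h import *
where(1)
a=bot.snapshot('scene')[180:400,130:400];b=bot.snapshot('top')[140:360,220:490]
cv2.imwrite('pics/a6.png',cv2.resize(np.hstack([a,b]),None,fx=1.48,fy=1.48)[:,:,::-1])"
```

```text
tag 1 s=0.0253 w=-0.0016 z=0.0803 clk 8.15 F [ 0.67 -0.52  0.07] open 0.00 q [-0.14  0.38  1.72 -0.    1.02  1.24]
```

View pics/a6.png

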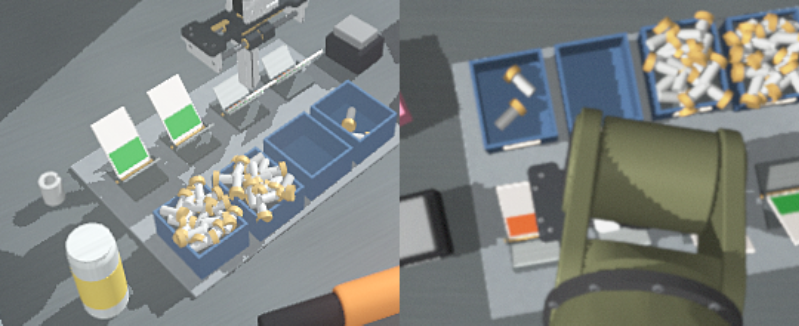

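The empty bin's tag has gone over away from the robot: it shows edge-on around (270,90). I lift straight up, then draw back toward the robot and right to clear the view.

Emit:
{"name": "move_arm", "arguments": {"moves": [{"xyz": [-0.1, 0, 0], "delta_rot": [0, 0, 0]}, {"xyz": [-0.24, 0, 0], "delta_rot": [0, 0, 0]}, {"xyz": [-0.38, 0, 0], "delta_rot": [0, 0, 0]}, {"xyz": [-0.5, 0, 0.05], "delta_rot": [0, 0, 0]}, {"xyz": [-0.55, -0.05, 0.18], "delta_rot": [0, 0, 0]}]}}

```text
clock: 8.67
tcp_pos: [0.52, -0.0813, 0.2221]
ee_rot: [1.195, 1.556, -0.178]
force: [-0.3, 0.2, -0.6]
opening: 0.007
```

Emit:
{"name": "move_arm", "arguments": {"moves": [{"xyz": [0, -0.04, 0.14], "delta_rot": [0, 0, 0]}, {"xyz": [0, -0.08, 0.28], "delta_rot": [0, 0, 0]}, {"xyz": [0, -0.12, 0.42], "delta_rot": [0, 0, 0]}, {"xyz": [0, -0.16, 0.56], "delta_rot": [0, 0, 0]}, {"xyz": [0, -0.2, 0.7], "delta_rot": [0, 0, 0]}]}}

```text
clock: 9.08
tcp_pos: [0.5045, -0.2644, 0.2228]
ee_rot: [1.182, 1.556, -0.191]
force: [1.8, -0.6, -0.4]
opening: 0.002
```

Emit:
{"name": "move_arm", "arguments": {"moves": [{"xyz": [0, -0.04, 0.14], "delta_rot": [0, 0, 0]}, {"xyz": [0, -0.08, 0.28], "delta_rot": [0, 0, 0]}, {"xyz": [0, -0.12, 0.42], "delta_rot": [0, 0, 0]}, {"xyz": [0, -0.16, 0.56], "delta_rot": [0, 0, 0]}, {"xyz": [0, -0.2, 0.7], "delta_rot": [0, 0, 0]}]}}

```text
clock: 9.5
tcp_pos: [0.489, -0.4476, 0.2234]
ee_rot: [1.177, 1.555, -0.196]
force: [0.4, 0.5, 0.1]
opening: 0.005
```

Run:
```python
from h import *
where(1)
im=bot.snapshot("top").copy();s=bot.snapshot("scene").copy()
cv2.imwrite("pics/f0.png",s[:,:,::-1])
p=np.array(P)
for i,a in enumerate([.65,.65,-.65,-.65]):
    Q=[]
    for yy,l in((-.028,.0),(.028,.0),(.028,.09),(-.028,.09)):
        q=p[i]+EY*yy+EX*l*np.sin(a);Q.append([*q,.02+l*np.cos(a)])
    for n,I in(("top",im),("scene",s)): cv2.polylines(I,[proj(n,Q).round().astype(int)],True,(255,0,0),1)
a=cv2.resize(im[130:370,200:600],(800,480))
cv2.imwrite("pics/f1.png",a[:,:,::-1]);cv2.imwrite("pics/f2.png",cv2.resize(s[180:400,150:420],None,fx=2.5,fy=2.5)[:,:,::-1])
```

```text
tag 1 s=-0.0885 w=-0.3984 z=0.2234 clk 9.50 F [0.44 0.5  0.1 ] open 0.00 q [-0.8   0.54  1.14  0.01  1.45  0.57]
```

View pics/f1.png

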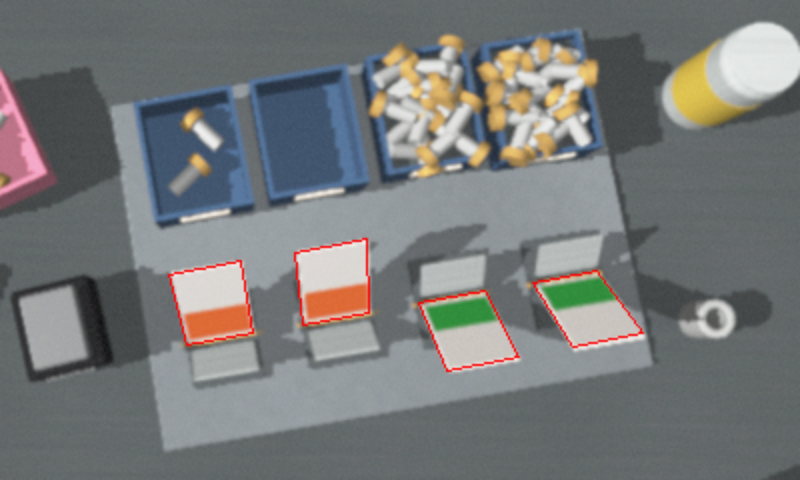

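View pics/f2.png

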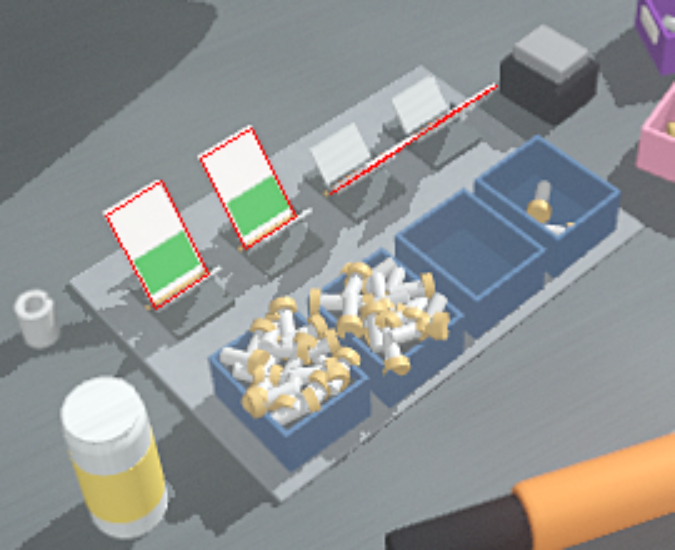

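All four tags match the outlines drawn for ±0.65 rad. Orange shows for low and empty at (215,325) and (335,303), and green shows for both full bins at (462,310) and (578,293). The bins and loose things haven't moved, and the arm is clear.

```bash
python3 -c "
from rig import bot
print(bot.finish_job())"
```

```text
the job is handed in; nothing more can be done
None
```

The tags are now right and the job is handed in. Both full bins show green, and the empty bin and the one with two bolts show orange.

- **What I did:** with the fingers shut, I pushed three wrong tags over by their lips: both full bins' tags toward the robot, and the empty bin's tag away from it. The low bin's tag was already orange, so I left it alone.
- **Last checks:** in both camera views all four tags matched the outlines drawn for fully over (±0.65 rad). The bins, battery, spray and socket looked unmoved. The wrist force readings stayed around 2 N or less. The arm was raised clear when I handed in, at about 9.6 s.
- **Disagreements:** the networks' stand positions were up to 6 mm off a straight, evenly spaced row, so I used a line fitted through them. They also gave some false detections for the bins and the spray can, and missed the socket in the top view. I ignored those after comparing them with the pictures. No final check failed.

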